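Feed a carton along the fence into the code-reading booth and check the lid catch

ROBOT

A 6-joint arm with a two-finger parallel gripper is mounted at the origin on a cart in front of the work surface, level with it; the furniture and walls round the work are solid. World frame = base frame: x ahead of the robot, y to its left, z up, the work surface at z = 0. Lengths are in m, angles in rad, forces in N, time in s.
With the tool pointing down it reaches from about 0.35 to 0.975 m from the base axis. Payload 17.4 kg.
Tool frame: the origin (TCP) lies at the centre of the arm's flange, where the gripper is bolted on; the fingertips stand env.finger_overhang ahead of it and the grasp point (between the pads) lies 155 mm ahead of it (env.finger_overhang is the distance from the TCP to the fingertips, in m); z points along the fingers, y is the line along which they close (so a half turn about z gives the same grasp; the last joint's range is limited). The gripper opens to 85 mm and grips with 20 to 120 N. Pads are 22 mm wide; open, the fingers measure 114 mm over their backs; the gripper's body (76 mm by 85 mm) begins 54 mm behind the grasp point. The pads swing forward as they close: fully open they stand 13 mm farther back than shut.
Start: joints at [-0.038, 0.116, 1.442, -0, 1.584, -0.038], TCP at [0.675, -0, 0.405] pointing down, gripper open.
Joint ranges: [-2.83, 2.83], [-0.83, 2.19], [0.07, 2.5], [-1.14, 4.28], [0.01, 3], [-2.97, 2.97]. Speed limits (rad/s): [1.89, 1.89, 2.22, 3.14, 3.14, 3.14].

INTERFACE

Orientations are given as [roll, pitch, yaw] about the fixed x, y, z axes, in that order (R = Rz(yaw) Ry(pitch) Rx(roll)).
In Python, from bench import env gives the robot as it stands. The module is installed in compiled form; this text tells all that it offers.
- The arm moves only by the tool step_arm, never from a script. Its arguments are lists of equal length, an entry for each row: "dp": the shift along the tool's x, y, z normalised to -1 to 1, where 1 is 800 mm, a list of three; "turn": the turn about the tool's z normalised to -1 to 1, where 1 is 360 degrees. In form: {"dp": [[dx, dy, dz], ...], "turn": [turn, ...]}. A call has 1 to 20 rows; each row is the pose to reach, as a shift and turn from the pose commanded when the call began, along the tool's axes at that moment, turning the shorter way round; what a row does not reach only later rows make up. A row lasts 1/10 s, in which the tool goes at most 50 mm and 8.59 degrees, less where a joint would pass 70% of its speed; a pose out of reach is approached as far as the arm can. A call with a number of a shift or a turn outside -1 to 1 is refused whole. A call with a gripper value outside its range is refused whole. "claw" is the finger opening in mm, from 0 to 85.4, set as the call begins (left out, the last holds). The fingers move at their own pace and stop on an object; "force" is the grip in N (left out, the last holds). Time passes only in rows, so rows that repeat a pose let the fingers close. It gives the time, the measured TCP pose, the force, the opening and the grip force at its end, in the units of the state.
- env.read_state(): the state, without advancing time (a new reading comes with each control period).
- env.read_camera(name): name is "scene" or "side" or "wrist"; returns the picture (384x512x3 uint8, red, green, blue); there is no depth.
- env.camera_info(name): a dict with "K" (3x3 intrinsics, pixels), "eye" and "orientation" of the camera in the world; the wrist camera has in their place "T_tool_cam" (4x4, takes a point from camera to tool coordinates, whose origin is the TCP and whose axes are the flange's). Camera axes: x right, y up, looking along -z (the intrinsics and any distortion apply to the point x, -y, -z); pixel columns grow to the right and rows downward; lengths in m; the calibration is good to about 2 mm. A picture is of the moment at which its call begins: read the wrist's pose just before it. camera_info takes no time and is no camera call.
- env.sign_off(): hands the job in; it is judged then, once.
The state is a dict: "time_s": time; "q": joint angles; "qd": joint speeds; "effort": joint torques, N m; "position": TCP position; "orientation": TCP orientation; "ft_force": force on the tool from outside, world axes, zero at the start; "moment": the same for the moment, N m; "opening": opening from 0.0 (shut) to 1.0 (fully open); "grip_force": force on a finger pad.
Only numpy, scipy, OpenCV 4.12 (cv2) and the standard library are available. Lean on these libraries where they do the work, as an engineer would, in place of code of your own. Each camera call takes 0.05 s, during which the arm holds its last target. There are 200 camera calls.

TASK

Keep the hand off the navy carton and use the wooden push stick: push the carton square against the aluminium fence, then feed it along the fence, keeping it against the fence, into the blue booth until it meets the end stop. Next lay the stick flat on the bench again in front of the station, clear of it, and only then press the booth's lid fully shut until it catches. Then take the lid by its black tab and tug it up to check that the catch holds (press it shut again if it gives), leave it shut and let go, without disturbing the carton or the label roll, the cream pot and the dropper bottle standing about.

Things in the scene. Friction and masses are not known exactly. Their poses are not given: they have to be found in the camera images.
- station: Fixed code-reading station. Origin: under its grey bed, on the bench; z up; feed runs to -y along the fence; +x points across to the fence, away from the robot. Bed top 20 mm over the bench, x -60..60, y -195..205 mm. Blue booth at y -190..-85 mm, walls 98 mm high, open at its +y end. Latch housing 83 mm high outside its near wall, x -77..-61, y -103..-73 mm.
- fence_face (a point): Foot of the aluminium fence's face on the bed's top, station frame (45, 0, 20) mm, station's axes. The face is the plane x = 45 mm; fence 15 mm thick, top 50 mm over the bench; it runs on flush as the booth's far wall.
- stop_face (a point): Corner where the booth's end stop (facing +y) meets the fence face, on the bed's top: station frame (45, -170, 20) mm.
- booth_mouth (a point): Middle of the booth's entrance on the bed's top, station frame (4, -85, 20) mm. The opening is 82 mm wide, between fence face and near wall (6 mm thick, x -43..-37 mm).
- carton: Navy carton, 52 mm (its x) x 67 mm (its y, along the feed) x 70 mm high, about 0.25 kg; origin at the centre of its underside. Starts on the bed's infeed (+y) part, 15 to 40 mm off the fence, up to 0.2 rad askew. Against the fence its origin is at station x = 19 mm; home at the stop at y = -137 mm. Slide it upright.
- push_stick: Loose wooden push stick, 245 mm long, on the bench in front of the station, within 0.12 rad of parallel to it. Origin: underside of the handle's middle. Handle 22 mm (x) by 40 mm high, y -55..55 mm, gripped across x from above. Then a straight blade 14 mm wide (x -7..7), 26 mm high, out to y = -190 mm. 0.16 kg, centre of mass near the handle.
- stick_heel (a point): Middle of the front (-y) face of the stick's red heel: stick frame (23, -130, 15) mm, stick's axes. The heel sticks out of the blade's +x side, x 7..39 mm, 30 mm high, 14 mm thick. This face pushes the carton from behind while the 60 mm of blade ahead of it bears on the carton's near side.
- lid (a joint): Angle of the white lid (rad): 0 fully shut, grows as it opens; starts 0.85 to 1.1 and stays where put (stiff hinge). Plate 118 mm long from the hinge, 105 mm wide; a 50 mm flap at its free (+y) end closes the entrance once the carton is home. A spring catch meets it at about 0.16 and needs about 6 N down on the pad; once caught the lid has play of about 0.033.
- catch (a joint): Slide of the brass spring catch (m): 0 fully out, up to 0.008 when pushed back by the lid's strap; back to 0 once it has snapped over (or the lid is away). Caught, it holds a tug of 25 N.
- lid_hinge (a point): Middle of the lid's hinge axis, station frame (0, -187, 102) mm, station's axes; the hinge axis is station x.
- lid_tab (a point): Middle of the top edge of the lid's black pull tab. The tab stands square on the lid, 12 mm thick (station x), 20 mm long along the lid, 41 mm high; 90 mm from the hinge axis, 16 mm to the near side (station x = -16 mm). Lid shut: upright, its top 145 mm over the bench. The axes turn with the lid, z along the tab.
- lid_pad (a point): Middle of the round black press pad, 28 mm across, on the lid's upper face: 90 mm from the hinge axis, station x = 34 mm, 105 mm over the bench when shut. The axes turn with the lid; z is its outward normal.
- label_roll: White label roll, 83 mm across, 51 mm high, standing behind the fence: leave it.
- pot: Cream pot with a red band, 63 mm across, 34 mm high, on the bench near the booth: leave it.
- bottle: Amber dropper bottle, 33 mm across, 102 mm high, behind the booth: leave it.

How it is judged:
On the way, in this order (a step that is already met when the one before it is completed fails the run):
1. the carton stands flat against the fence on the infeed, pushed there with the stick (x of carton in the frame of station above 0.0145 m and angle between the y axis of carton and the y axis of station, either way round below 0.08 rad and y of carton in the frame of station above -0.03 m), for 0.1 s.
2. the carton is fed home against the end stop, flat on the fence (x of carton in the frame of station above 0.0145 m and angle between the y axis of carton and the y axis of station, either way round below 0.08 rad and y of carton in the frame of station below -0.132 m), for 0.2 s.
3. the stick lies flat on the bench in front of the station, let go (height (world z) of push_stick below 0.006 m and angle between push_stick's own z axis and vertical below 0.05 rad and x of push_stick in the frame of station below -0.075 m and contact force between push_stick and station below 0.05 N and contact force between push_stick and the fingers below 0.05 N and linear speed of push_stick below 0.02 m/s), for 0.2 s.
4. the lid is pressed fully shut and the catch has snapped over (value of joint lid below 0.015 rad and value of joint catch below 0.0015 m), for 0.2 s.
5. the lid is tugged up against its catch by the hand, and the catch holds (value of joint lid between 0.02 and 0.06 rad and value of joint catch below 0.0015 m and contact force between the fingers and station above 2 N), for 0.15 s.
At the end, for the whole second after the job is handed in: Carton within 5 mm of the end stop, 4.5 mm of the fence and 0.08 rad of square; stick flat, at rest, let go on the bench, its handle centre over 75 mm to the near side of the bed's middle line, not touching the station; lid under 0.045 rad with the catch out (under 1.5 mm) (all of step 2 and all of step 3 and value of joint lid below 0.045 rad and value of joint catch below 0.0015 m and linear speed of carton below 0.02 m/s).
It fails at once if the carton is off the fence (over 6 mm) or askew (over 0.12 rad) while it is fed along (y of carton in the frame of station below -0.03 m and (x of carton in the frame of station below 0.013 m or angle between the y axis of carton and the y axis of station, either way round above 0.12 rad)).
It fails at once if the robot touches the carton itself instead of using the stick (contact force between any of the fingers, the arm and carton above 0.5 N).
It fails at once if the carton is tipped (angle between carton's own z axis and vertical above 0.25 rad).
It fails at once if the label roll, pot or dropper bottle is shifted (20 mm) or tipped (distance of any of label_roll, pot, bottle from where it was at the start of the episode above 0.02 m or angle between any of label_roll, pot, bottle's own z axis and vertical above 0.3 rad).
It also fails if it takes over 72 s, if anything falls off the work surface, if the arm or the gripper's body presses on something with over 40 N, if the wrist force passes 120 N, or if a joint passes its speed limit or range.

## Working session

There is one attempt and no reset: what is moved stays moved. The work goes in short steps, Python scripts to look and compute and a tool call to move; the robot and the scene stay as the last step left them, time stands still between calls to the robot, and variables do not carry over. Pictures are saved under pics/ and viewed, at most 10 in all, crops included, and the job is handed in when it is done.

Besides the shell and the picture viewer there is one more tool, called as name(argument=value, ...) on one line, values as JSON. step_arm: Moves the arm, as the interface text tells. Its arguments: {"type":"object","properties":{"dp":{"type":"array"},"turn":{"type":"array"},"claw":{"type":"number"},"force":{"type":"number"}},"required":["dp","turn"]}

```bash
mkdir -p pics; cat > h.py <<'E'
import numpy as np, cv2
from scipy.spatial.transform import Rotation as R
from bench import env
def snap(n,f):
    s=env.read_state(); im=env.read_camera(n); cv2.imwrite('pics/'+f,im[:,:,::-1]); return s,im
def cam(n,s=None):
    i=env.camera_info(n); K=np.array(i['K'])
    if n=='wrist':
        T=np.array(i['T_tool_cam']); Rt=R.from_euler('xyz',s['orientation']).as_matrix()
        return K,np.array(s['position'])+Rt@T[:3,3],Rt@T[:3,:3]
    o=np.array(i['orientation']); Rm=o if o.shape==(3,3) else R.from_euler('xyz',o).as_matrix()
    return K,np.array(i['eye']),Rm
def ray(c,u,v):
    K,e,Rm=c; d=np.linalg.inv(K)@[u,v,1]; return e,Rm@(d*[1,-1,-1])
def onz(c,u,v,z):
    e,d=ray(c,u,v); return e+d*(z-e[2])/d[2]
def proj(c,p):
    K,e,Rm=c; q=Rm.T@(np.array(p)-e); q=K@(q*[1,-1,-1]); return q[:2]/q[2]
E
python3 - <<'E'
from h import *
s=env.read_state(); print(s); print(env.finger_overhang)
ims=[]
for n in ['scene','side','wrist']:
    s,im=snap(n,n+'0.png'); ims.append(im); i=env.camera_info(n); print(n,i)
E
```

```text
{'time_s': 0.0, 'q': array([-3.77924373e-02,  1.16503068e-01,  1.44226967e+00, -1.96396054e-05,
        1.58398718e+00, -3.77578249e-02]), 'qd': array([ 0.00103928,  0.00113713, -0.0010877 ,  0.00069294,  0.00046381,
       -0.00058435]), 'effort': array([-3.01628024e-03, -7.32023120e+01, -6.32483125e+01, -3.67824050e-04,
        6.55109907e-03, -4.52531231e-05]), 'position': array([ 6.75015237e-01, -6.68750494e-06,  4.03947797e-01]), 'orientation': array([-3.14042548e+00, -2.44387207e-05,  1.57076145e+00]), 'ft_force': array([-0.43582437, -1.14099761,  0.20772012]), 'moment': array([-0.06107787, -0.01040948, -0.02180295]), 'grip_force': 0.0, 'opening': 0.9964824866220676}
0.1734
scene {'K': array([[412.23733571,   0.        , 252.25964674],
       [  0.        , 412.23733571, 196.61307811],
       [  0.        ,   0.        ,   1.        ]]), 'eye': array([0.26057167, 0.55258926, 0.61104194]), 'orientation': array([ 1.0341136 , -0.00882567, -2.70358313])}
side {'K': array([[482.68026674,   0.        , 247.77299753],
       [  0.        , 482.68026674, 192.74085453],
       [  0.        ,   0.        ,   1.        ]]), 'eye': array([ 1.43736084, -0.03335109,  1.01096856]), 'orientation': array([0.74631466, 0.01332253, 1.723323  ])}
wrist {'K': array([[335.1394767 ,   0.        , 253.73504366],
       [  0.        , 335.1394767 , 190.72384091],
       [  0.        ,   0.        ,   1.        ]]), 'T_tool_cam': array([[ 7.00079716e-04,  9.59131245e-01,  2.82960711e-01,
         7.16110791e-02],
       [ 9.99999749e-01, -6.41330577e-04, -3.00251383e-04,
         1.43372284e-04],
       [-1.06509127e-04,  2.82960850e-01, -9.59131454e-01,
         3.14903147e-02],
       [ 0.00000000e+00,  0.00000000e+00,  0.00000000e+00,
         1.00000000e+00]])}
```

View pics/scene0.png

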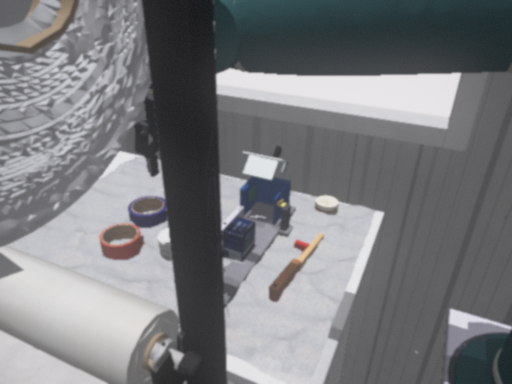

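View pics/side0.png

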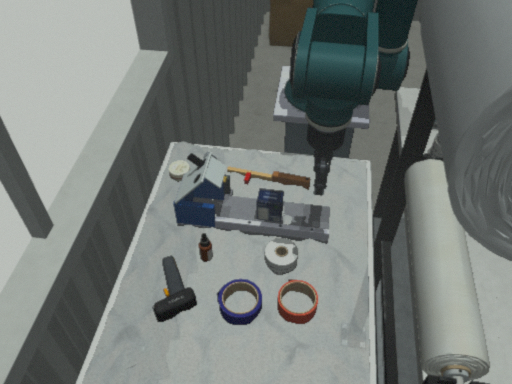

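View pics/wrist0.png

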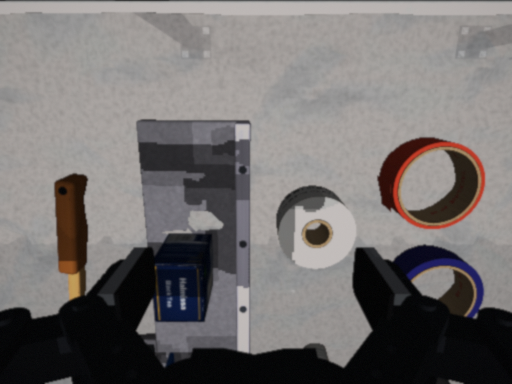

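The views show the stick (wrist handle px ~(72,225)), the bed with its fence top strip (px x 236–249, y 122–350), the carton (~(183,278)), the label roll (318,230), and the open lid. The wrist image is well aligned with the world axes, so I'll measure from it.

```bash
python3 - <<'E'
from h import *
s=env.read_state(); c=cam('wrist',s); im=cv2.imread('pics/wrist0.png')
hsv=cv2.cvtColor(im,cv2.COLOR_BGR2HSV).astype(int)
g=cv2.cvtColor(im,cv2.COLOR_BGR2GRAY).astype(int)
for v in (130,160,190,215,260,285,320,340): print(v,list(g[v,228:256]))
print('bed end col 200',list(g[112:130,200]),'fence',list(g[112:130,243]))
H,S,V=hsv[...,0],hsv[...,1],hsv[...,2]
m=((H<18)&(S>110)&(V>30)).astype(np.uint8); m[:,120:]=0; m[:150]=0
n,l,st,ce=cv2.connectedComponentsWithStats(m)
for i in range(1,n):
    if st[i,4]>60:
        print('brown',st[i],cv2.minAreaRect(np.argwhere(l==i)[:,::-1].astype(np.float32)))
m=((H>100)&(H<130)&(S>110)).astype(np.uint8); m[:,:140]=0;m[:,225:]=0
n,l,st,ce=cv2.connectedComponentsWithStats(m)
for i in range(1,n):
    if st[i,4]>60: print('navy',st[i],cv2.minAreaRect(np.argwhere(l==i)[:,::-1].astype(np.float32)))
# cropped enlargement of the left part
cv2.imwrite('pics/crop0.png',cv2.resize(np.clip(im[110:360,40:270]*1.6,0,255).astype(np.uint8),None,fx=2.4,fy=2.4,interpolation=cv2.INTER_CUBIC))
E
```

```text
130 [np.int64(100), np.int64(99), np.int64(97), np.int64(94), np.int64(95), np.int64(92), np.int64(103), np.int64(151), np.int64(181), np.int64(190), np.int64(190), np.int64(189), np.int64(187), np.int64(186), np.int64(187), np.int64(188), np.int64(190), np.int64(191), np.int64(191), np.int64(188), np.int64(179), np.int64(151), np.int64(131), np.int64(147), np.int64(161), np.int64(164), np.int64(165), np.int64(166)]
160 [np.int64(63), np.int64(64), np.int64(63), np.int64(62), np.int64(62), np.int64(60), np.int64(59), np.int64(65), np.int64(75), np.int64(82), np.int64(83), np.int64(82), np.int64(81), np.int64(79), np.int64(80), np.int64(82), np.int64(83), np.int64(84), np.int64(85), np.int64(86), np.int64(84), np.int64(96), np.int64(136), np.int64(158), np.int64(162), np.int64(162), np.int64(162), np.int64(162)]
190 [np.int64(62), np.int64(61), np.int64(61), np.int64(58), np.int64(56), np.int64(55), np.int64(58), np.int64(61), np.int64(71), np.int64(79), np.int64(82), np.int64(83), np.int64(82), np.int64(81), np.int64(82), np.int64(83), np.int64(83), np.int64(83), np.int64(83), np.int
[... 2341 characters left out ...]
(156), np.int64(145), np.int64(103), np.int64(89), np.int64(103), np.int64(115), np.int64(118), np.int64(116), np.int64(116), np.int64(114), np.int64(115), np.int64(116)] fence [np.int64(164), np.int64(165), np.int64(165), np.int64(165), np.int64(164), np.int64(165), np.int64(163), np.int64(151), np.int64(101), np.int64(63), np.int64(64), np.int64(101), np.int64(157), np.int64(183), np.int64(190), np.int64(191), np.int64(190), np.int64(190)]
brown [  55  175   32  124 2805] ((70.49999237060547, 236.49996948242188), (122.99998474121094, 30.999996185302734), 90.0)
navy [ 154  235   57   86 3156] ((182.0, 277.5), (85.0, 56.0), 90.0)
navy [167 353   7  16  70] ((170.0, 360.5), (15.0, 6.0), 90.0)
```

View pics/crop0.png

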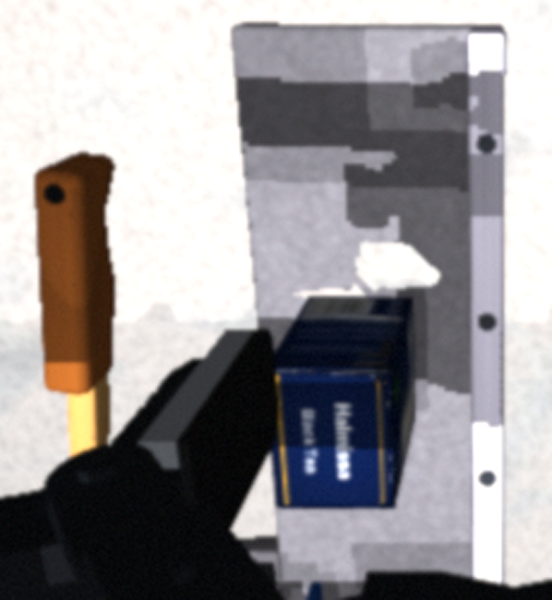

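Crop (2.4x, offset 40,110): handle top corners about (36,173),(72,168),(45,362),(83,360); carton top (277,372),(386,375),(392,507),(281,507); fence face edge straight at x≈470.

```bash
python3 - <<'E'
from h import *
s=env.read_state(); c=cam('wrist',s)
f=lambda u,v,z: onz(c,40+u/2.4,110+v/2.4,z).round(4)
print('fence',onz(c,235,130,.05),onz(c,236.7,340,.05),'end',onz(c,243,123.7,.05), 'back',onz(c,249,130,.05))
print('bed corner',f(233,26,.02),'bedleft',f(262,320,.02))
for p in [(36,173),(72,168),(45,362),(83,360)]: print('handle',f(*p,.04))
for p in [(277,372),(386,375),(392,507),(281,507)]: print('carton',f(*p,.09))
print('blade',f(70,445,.026),f(103,445,.026))
E
```

```text
fence [0.65703334 0.03672357 0.05      ] [ 0.65536201 -0.20343858  0.05      ] end [0.66470542 0.04263897 0.05      ] back [0.67037257 0.03673376 0.05      ]
bed corner [0.5543 0.0428 0.02  ] bedleft [ 0.5546 -0.0956  0.02  ]
handle [ 0.4707 -0.0175  0.04  ]
handle [ 0.4865 -0.0152  0.04  ]
handle [ 0.4598 -0.1074  0.04  ]
handle [ 0.4775 -0.1063  0.04  ]
carton [ 0.5825 -0.0847  0.09  ]
carton [ 0.6252 -0.086   0.09  ]
carton [ 0.625 -0.147  0.09 ]
carton [ 0.579  -0.1471  0.09  ]
blade [ 0.4557 -0.1606  0.026 ] [ 0.472  -0.1606  0.026 ]
```

step_arm(dp=[[-0.075,-0.25,0.1],[-0.075,-0.25,0.1],[-0.075,-0.25,0.1],[-0.075,-0.25,0.1],[-0.075,-0.25,0.1],[-0.075,-0.25,0.1],[-0.075,-0.25,0.1],[-0.075,-0.25,0.1]], turn=[0.019,0.019,0.019,0.019,0.019,0.019,0.019,0.019])

```text
time_s: 0.95
position: [0.4757, -0.0599, 0.3252]
orientation: [3.141, -0.0, 1.452]
ft_force: [-0.5, 0.6, -0.2]
opening: 1.0
grip_force: 0.0
```

```bash
python3 - <<'E'
from h import *
s,im=snap('wrist','wrist1.png'); print(s['time_s'],s['position'],s['orientation'])
E
```

```text
0.95 [ 0.47571753 -0.05986369  0.32521648] [ 3.14094743e+00 -3.14641344e-05  1.45165475e+00]
```

View pics/wrist1.png

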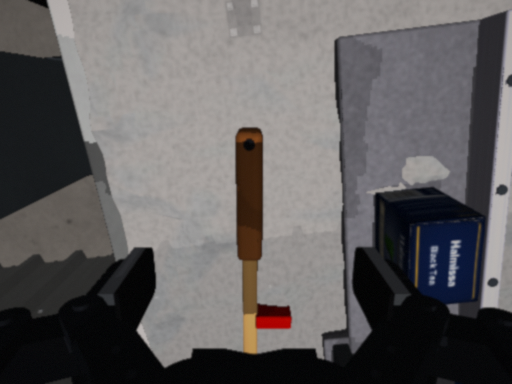

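Handle spans px (250,130)–(250,260), aligned with the image; the red heel's top is at x 256–291 and v≈317–328.

```bash
python3 - <<'E'
from h import *
s=env.read_state(); c=cam('wrist',s); im=cv2.imread('pics/wrist1.png')
hsv=cv2.cvtColor(im,cv2.COLOR_BGR2HSV).astype(int); H,S,V=hsv[...,0],hsv[...,1],hsv[...,2]
m=((S>120)&((H<25)|(H>170))&(V>40)); m[:,:200]=0; m[:,300:]=0
for v in (140,160,200,240,255,265,280,300,312,320,325,328,330,340): 
    u=np.where(m[v])[0]; print(v,u.min(),u.max(),V[v,u[len(u)//2]])
print('col250',V[120:140,250],V[255:268,250]); print('col275',V[300:334,275])
Rt=R.from_euler('xyz',s['orientation']).as_matrix()
P=lambda u,v,z:(onz(c,u,v,z),(Rt.T@(onz(c,u,v,z)-s['position'])).round(4)[:2])
print('heel front',P(273,328.5,.03)); print('heel right',P(291.5,324,.03)); print('handle front',P(250,261,.038)); print('rear',P(250,131,.038))
print('sides',P(236,200,.04),P(263,200,.04),P(236.5,240,.04),P(262.5,240,.04))
print('blade',P(243,280,.026),P(257,280,.026),P(244,340,.026),P(256.5,340,.026))
E
```

```text
140 236 261 48
160 237 261 58
200 238 261 58
240 238 260 76
255 238 260 78
265 243 256 115
280 244 255 114
300 244 255 112
312 244 289 44
320 244 291 174
325 244 290 172
328 244 289 157
330 244 256 190
340 244 256 189
col250 [160 160 161 162 166 165 153 101  53  44  45  56  72  91 100 105 109 107
  80  46] [ 77  77  75  73  73  86 105 114 115 114 115 115 114]
col275 [147 144 145 145 133  90  55  50  52  52  52  52  52  52  55  67 104 141
 166 174 175 174 174 173 174 173 172 170 157 148 144 144 143 143]
heel front (array([ 0.47747639, -0.20117161,  0.03      ]), array([-0.1402,  0.0183]))
heel right (array([ 0.49504937, -0.19827054,  0.03      ]), array([-0.1352,  0.0354]))
handle front (array([ 0.46524193, -0.12487937,  0.038     ]), array([-0.0659, -0.0029]))
rear (array([ 0.47845842, -0.01653922,  0.038     ]), array([ 0.0433, -0.0026]))
sides (array([ 0.46086441, -0.06897149,  0.04      ]), array([-0.0109, -0.0138])) (array([ 0.48219069, -0.07150832,  0.04      ]), array([-0.0109,  0.0076])) (array([ 0.45666792, -0.10339259,  0.04      ]), array([-0.0456, -0.0139])) (array([ 0.47795991, -0.10592678,  0.04      ]), array([-0.0455,  0.0075]))
blade (array([ 0.45574867, -0.14946163,  0.026     ]), array([-0.0914, -0.0094])) (array([ 0.46830862, -0.15095744,  0.026     ]), array([-0.0914,  0.0033])) (array([ 0.44843952, -0.2141167 ,  0.026     ]), array([-0.1565, -0.009 ])) (array([ 0.46033535, -0.21553485,  0.026     ]), array([-0.1565,  0.003 ]))
```

step_arm(dp=[[-0.0137,-0.004,0.05],[-0.0137,-0.004,0.11],[-0.0137,-0.004,0.16],[-0.0137,-0.004,0.1775],[-0.0137,-0.004,0.1775]], turn=[0,0,0,0,0], claw=60)

```text
time_s: 1.5
position: [0.4707, -0.0703, 0.1815]
orientation: [-3.138, -0.0, 1.452]
ft_force: [0.2, 0.0, 1.6]
opening: 0.7
grip_force: 0.0
```

step_arm(dp=[[0,0,0],[0,0,0],[0,0,0],[0,0,0],[0,0,0],[0,0,0],[0,0,0],[0,0,0]], turn=[0,0,0,0,0,0,0,0], claw=10, force=80)

```text
time_s: 2.3
position: [0.4712, -0.0706, 0.1849]
orientation: [3.138, 0.0, 1.451]
ft_force: [0.9, 0.8, 8.6]
opening: 0.241
grip_force: 79.4
```

step_arm(dp=[[0,0,-0.02],[0,0,-0.04],[0.04,0,-0.04],[0.09,-0.007,-0.04],[0.14,-0.0145,-0.04],[0.163,-0.0145,-0.04],[0.163,-0.0145,-0.04],[0.163,-0.0145,-0.04]], turn=[0,0,0,-0.006,-0.012,-0.018,-0.018,-0.018])

```text
time_s: 3.1
position: [0.4746, 0.0605, 0.2155]
orientation: [3.141, 0.0, 1.565]
ft_force: [-0.1, 0.1, -1.8]
opening: 0.245
grip_force: 78.4
```

```bash
python3 - <<'E'
from h import *
s,im=snap('wrist','wrist2.png'); print(s['time_s'],s['position'],s['orientation'],s['opening'],s['grip_force'])
E
```

```text
3.1 [0.47461204 0.06050749 0.21546661] [3.14057553e+00 1.03693467e-04 1.56505313e+00] 0.24501009460843196 78.35921287536621
```

View pics/wrist2.png

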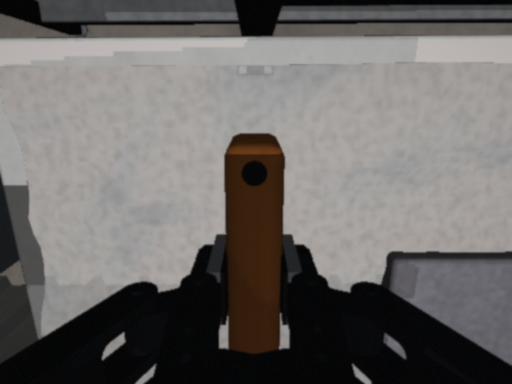

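step_arm(dp=[[0,0.04,0],[0,0.08,0.006],[0,0.105,0.006],[0,0.11,0.006],[0,0.115,0.006],[0,0.12,0.006],[0,0.125,0.006],[0,0.13,0.006],[0,0.134,0.006],[0,0.138,0.006]], turn=[0,0,0,0,0,0,0,0,0,0])

```text
time_s: 4.15
position: [0.5851, 0.0597, 0.21]
orientation: [3.142, 0.0, 1.565]
ft_force: [-1.0, -0.3, -1.4]
opening: 0.244
grip_force: 78.7
```

```bash
python3 - <<'E'
from h import *
snap('side','side1.png'); s=env.read_state(); print(s['position'],s['ft_force'])
c=cam('side'); im=cv2.imread('pics/side1.png')
print(proj(c,[.611,-.162,.02]))
cv2.imwrite('pics/side1c.png',cv2.resize(im[130:260,160:350],None,fx=4,fy=4,interpolation=cv2.INTER_CUBIC))
E
```

```text
[0.58541479 0.05967239 0.20998492] [-0.46342135  0.43999103 -0.59909797]
[252.09575212 214.6303419 ]
```

View pics/side1c.png

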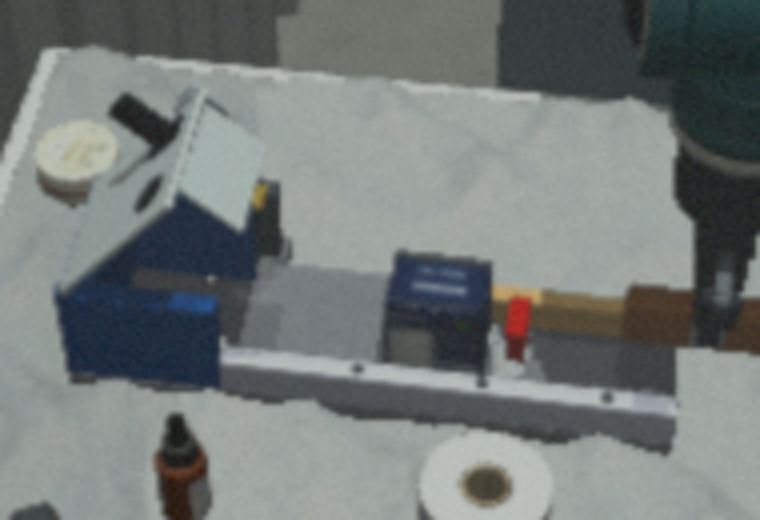

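The blade is alongside the carton, with the red heel ~12 mm behind it (crop px (517,325) vs the carton's rear at (490,310)). I'll continue to the fence.

step_arm(dp=[[0,0.004,0],[0,0.008,0],[0,0.011,0],[0,0.0125,0],[0,0.0138,0],[0,0.015,0],[0,0.015,0]], turn=[0,0,0,0,0,0,0])

```text
time_s: 4.9
position: [0.597, 0.0596, 0.2099]
orientation: [3.142, -0.0, 1.565]
ft_force: [0.0, -0.1, -1.1]
opening: 0.244
grip_force: 78.7
```

step_arm(dp=[[0,0.0013,0],[0,0.0025,0],[0,0.0025,0],[0,0.0025,0]], turn=[0,0,0,0])

```text
time_s: 5.3
position: [0.5987, 0.0596, 0.2096]
orientation: [-3.14, -0.0, 1.564]
ft_force: [-5.7, 1.0, -0.3]
opening: 0.242
grip_force: 79.3
```

step_arm(dp=[[-0.006,0,0],[-0.012,0,0],[-0.018,0,0],[-0.026,0,0],[-0.034,0,0],[-0.042,0,0],[-0.05,0,0],[-0.058,0,0],[-0.066,0,0],[-0.074,0,0]], turn=[0,0,0,0,0,0,0,0,0,0])

```text
time_s: 6.3
position: [0.5981, 0.0005, 0.2094]
orientation: [-3.139, -0.001, 1.564]
ft_force: [-7.4, 5.9, -2.2]
opening: 0.241
grip_force: 79.2
```

step_arm(dp=[[-0.01,0,0],[-0.02,0,0],[-0.03,0,0],[-0.04,0,0],[-0.05,0,0],[-0.06,0,0],[-0.07,0,0],[-0.08,0,0],[-0.08,0,0]], turn=[0,0,0,0,0,0,0,0,0])

```text
time_s: 7.2
position: [0.5978, -0.0642, 0.2094]
orientation: [-3.14, -0.0, 1.563]
ft_force: [-6.5, -0.5, -1.6]
opening: 0.244
grip_force: 79.1
```

step_arm(dp=[[-0.01,0,0],[-0.02,0,0],[-0.03,0,0],[-0.04,0,0],[-0.05,0,0],[-0.06,0,0],[-0.07,0,0],[-0.076,0,0],[-0.08,0,0],[-0.083,0,0],[-0.083,0,0]], turn=[0,0,0,0,0,0,0,0,0,0,0])

```text
time_s: 8.3
position: [0.5973, -0.1301, 0.2094]
orientation: [-3.14, -0.001, 1.564]
ft_force: [-6.8, 1.3, -2.4]
opening: 0.243
grip_force: 79.1
```

step_arm(dp=[[-0.0025,0,0],[-0.005,0,0],[-0.0065,0,0],[-0.0075,0,0],[-0.0075,0,0]], turn=[0,0,0,0,0])

```text
time_s: 8.8
position: [0.5972, -0.1344, 0.2093]
orientation: [-3.139, -0.005, 1.565]
ft_force: [-9.7, 20.6, 2.4]
opening: 0.249
grip_force: 79.7
```

step_arm(dp=[[0,0,0],[0,0,0],[0.001,0,0],[0.002,-0.001,0],[0.003,-0.003,0],[0.004,-0.006,0],[0.005,-0.01,0],[0.005,-0.01,0]], turn=[0,0,0,0,0,0,0,0])

```text
time_s: 9.6
position: [0.5894, -0.132, 0.21]
orientation: [3.141, 0.0, 1.565]
ft_force: [0.2, -0.2, -2.1]
opening: 0.245
grip_force: 78.9
```

```bash
python3 - <<'E'
from h import *
s=env.read_state(); print(s['position'],s['orientation'],s['ft_force'])
c=cam('side'); _,im=snap('side','side2.png'); im=im[:,:,::-1].copy()
st=np.array([.6115,-.1635,0]); w=-.006; Rz=R.from_euler('z',w).as_matrix()
P=lambda x,y,z: proj(c,st+Rz@np.array([x,y,z])/1000)
for y in (-170.5,-103.5): print(y,P(45,y,90),P(-7,y,90))
print('pad',[P(34,-187+90*np.cos(a)-3*np.sin(a),102+90*np.sin(a)+3*np.cos(a)).round(1) for a in (.85,.9,.95,1.,1.05,1.1)])
print('tabtop',[P(-16,-187+90*np.cos(a)-43*np.sin(a),102+90*np.sin(a)+43*np.cos(a)).round(1) for a in (.85,.9,.95,1.,1.05,1.1)])
cv2.imwrite('pics/side2c.png',cv2.resize(im[130:260,160:350],None,fx=4,fy=4,interpolation=cv2.INTER_CUBIC))
E
```

```text
[ 0.58943873 -0.13198156  0.2099889 ] [3.14142307e+00 1.05124023e-04 1.56451619e+00] [ 0.15072966 -0.23870548 -2.14977134]
-170.5 [182.68687696 202.867625  ] [187.59533335 188.21506454]
-103.5 [208.3213821  205.75455389] [212.5529946  190.93134068]
pad [array([196.3, 179.1]), array([194.7, 178.2]), array([193.1, 177.3]), array([191.5, 176.4]), array([189.9, 175.6]), array([188.2, 174.9])]
tabtop [array([188.1, 156.1]), array([186.1, 155.5]), array([184.1, 155.1]), array([182.2, 154.6]), array([180.2, 154.3]), array([178.2, 154. ])]
```

View pics/side2c.png

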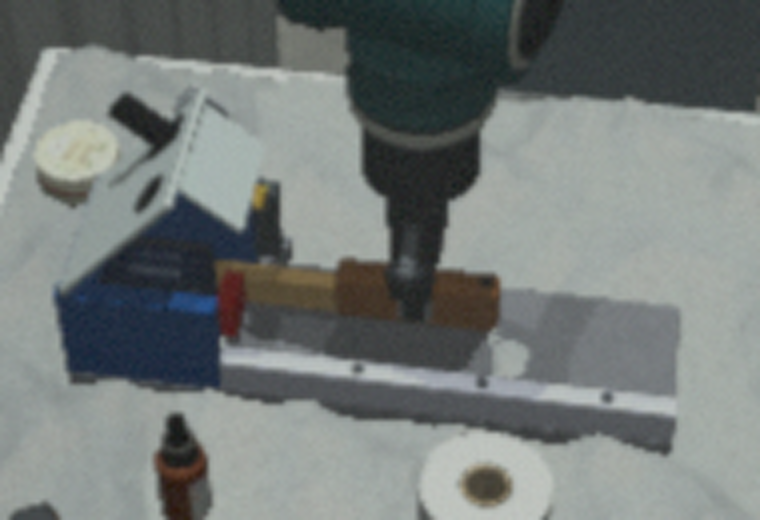

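Carton is inside the booth at the stop and the blade is clear of it. The pad at crop (150,193) gives lid ≈0.85 rad. Next I withdraw the stick and lay it down.

step_arm(dp=[[0.04,0,0],[0.09,0,0],[0.13,0,0],[0.13,-0.05,0],[0.13,-0.1,0],[0.13,-0.143,0],[0.13,-0.143,0.015],[0.13,-0.143,0.028],[0.13,-0.143,0.028]], turn=[0,0,0,0,0,0,0,0,0])

```text
time_s: 10.55
position: [0.4761, -0.0273, 0.1861]
orientation: [-3.14, -0.0, 1.564]
ft_force: [-0.7, -0.3, -2.4]
opening: 0.246
grip_force: 79.4
```

step_arm(dp=[[0,0,0.001],[0,0,0.002],[0,0,0.003],[0,0,0.003]], turn=[0,0,0,0])

```text
time_s: 10.95
position: [0.4762, -0.0273, 0.1851]
orientation: [-3.141, -0.0, 1.565]
ft_force: [-0.7, -1.1, -2.1]
opening: 0.243
grip_force: 79.4
```

step_arm(dp=[[0,0,0.001],[0,0,0.002],[0,0,0.002],[0,0,0.002]], turn=[0,0,0,0])

```text
time_s: 11.35
position: [0.4762, -0.0273, 0.1849]
orientation: [3.141, 0.0, 1.565]
ft_force: [-8.2, 1.0, 17.1]
opening: 0.242
grip_force: 81.8
```

step_arm(dp=[[0,0,-0.002],[0,0,-0.002],[0,0,-0.002],[0,0,-0.002],[0,0,-0.002],[0,0,-0.04],[0,0,-0.1],[0,0,-0.15],[0,0,-0.15]], turn=[0,0,0,0,0,0,0,0,0], claw=50)

```text
time_s: 12.25
position: [0.4767, -0.0273, 0.3092]
orientation: [3.134, 0.001, 1.565]
ft_force: [-0.0, -0.7, -1.0]
opening: 0.59
grip_force: 0.0
```

```bash
python3 - <<'E'
from h import *
s,im=snap('wrist','wrist3.png'); print(s['time_s'],s['position'],s['orientation'])
E
```

```text
12.25 [ 0.47671333 -0.02734289  0.30922507] [3.13377265e+00 8.37943304e-04 1.56456808e+00]
```

View pics/wrist3.png

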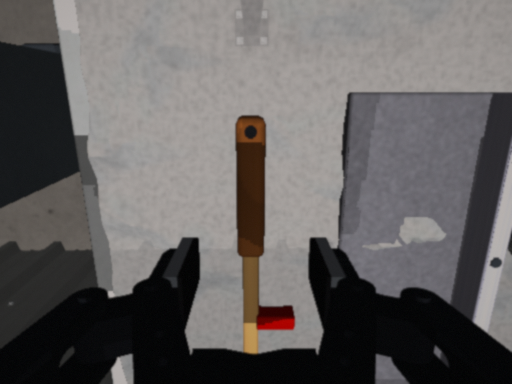

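The stick lies flat on the bench (handle px (251,185), heel (275,318)), clear of the bed edge at px 345. Now I go above the lid's pad with the fingers shut.

step_arm(dp=[[0,0,-0.05],[-0.02,0.01,-0.1],[-0.07,0.045,-0.114],[-0.12,0.078,-0.114],[-0.17,0.11,-0.114],[-0.22,0.143,-0.114],[-0.27,0.176,-0.114],[-0.327,0.213,-0.114],[-0.327,0.213,-0.114],[-0.327,0.213,-0.114]], turn=[0,0,0,0,0,0,0,0,0,0], claw=0)

```text
time_s: 13.3
position: [0.6452, -0.2911, 0.392]
orientation: [-3.139, -0.002, 1.563]
ft_force: [-0.4, 0.8, 0.1]
opening: -0.003
grip_force: 0.0
```

```bash
python3 - <<'E'
from h import *
s,im=snap('wrist','wrist4.png'); print(s['time_s'],s['position'],s['orientation'],s['opening'])
E
```

```text
13.3 [ 0.64522243 -0.2910766   0.39198122] [-3.13853017e+00 -1.53344050e-03  1.56320874e+00] -0.002928605963877932
```

View pics/wrist4.png

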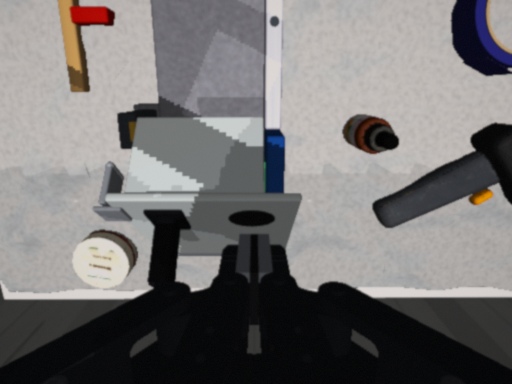

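The pad (px (251,218)) is directly in line with the fingers; tab at (165,245), pot at (105,258).

step_arm(dp=[[0,0,0.02],[0,0,0.036],[0.005,0,0.046],[0.012,0,0.056],[0.02,0,0.068],[0.026,0,0.08],[0.031,0,0.092],[0.035,0,0.104],[0.037,0,0.112],[0.037,0,0.112]], turn=[0,0,0,0,0,0,0,0,0,0])

```text
time_s: 14.35
position: [0.6448, -0.2602, 0.3038]
orientation: [-3.14, -0.001, 1.565]
ft_force: [0.6, -0.7, 0.0]
opening: -0.003
grip_force: 0.0
```

step_arm(dp=[[0,0,0.01],[0.001,0,0.018],[0.002,0,0.024],[0.002,0,0.028],[0.002,0,0.031],[0.002,0,0.033],[0.002,0,0.033]], turn=[0,0,0,0,0,0,0])

```text
time_s: 15.05
position: [0.6449, -0.2588, 0.2782]
orientation: [-3.141, -0.0, 1.564]
ft_force: [-0.1, 0.4, -0.3]
opening: 0.002
grip_force: 0.0
```

step_arm(dp=[[0,0,0.0013],[0,0,0.0025],[0,0,0.0025],[0,0,0.0025]], turn=[0,0,0,0])

```text
time_s: 15.45
position: [0.6449, -0.2588, 0.2778]
orientation: [3.141, 0.0, 1.565]
ft_force: [-3.7, 2.3, 8.1]
opening: -0.001
grip_force: 4.6
```

step_arm(dp=[[0,0,0.0013],[0,0,0.002],[0,0,0.002],[0,0,0.002],[0,0,0.002]], turn=[0,0,0,0,0])

```text
time_s: 15.95
position: [0.6449, -0.2587, 0.2776]
orientation: [3.14, 0.001, 1.565]
ft_force: [-8.3, 3.9, 20.3]
opening: 0.002
grip_force: 9.9
```

step_arm(dp=[[0,0,-0.03],[0,0,-0.08],[0,-0.03,-0.085],[0,-0.062,-0.085],[0,-0.062,-0.085],[0,-0.062,-0.085],[0,-0.062,-0.06],[0,-0.062,-0.03],[0,-0.062,-0.016],[0,-0.062,-0.016]], turn=[0,0,0,0,0,0,0,0,0,0], claw=45)

```text
time_s: 16.95
position: [0.5955, -0.2583, 0.2859]
orientation: [-3.139, -0.001, 1.565]
ft_force: [0.7, 0.2, 0.1]
opening: 0.527
grip_force: 0.0
```

step_arm(dp=[[0,0,-0.004],[0,0,-0.004],[0,0,-0.004],[0,0,-0.004],[0,0,-0.004],[0,0,-0.004],[0,0,-0.004],[0,0,-0.004]], turn=[0,0,0,0,0,0,0,0], claw=5, force=40)

```text
time_s: 17.75
position: [0.5943, -0.2586, 0.293]
orientation: [-3.138, 0.0, 1.564]
ft_force: [-26.6, 4.4, 14.9]
opening: 0.134
grip_force: 42.4
```

step_arm(dp=[[0,-0.001,-0.0015],[0,-0.002,-0.003],[0,-0.002,-0.005],[0,-0.002,-0.0065],[0,-0.002,-0.0065]], turn=[0,0,0,0,0])

```text
time_s: 18.25
position: [0.5934, -0.2592, 0.2963]
orientation: [-3.141, 0.002, 1.564]
ft_force: [-1.9, -10.9, -9.7]
opening: 0.134
grip_force: 39.5
```

step_arm(dp=[[0,0,-0.0008],[0,0,-0.0008],[0,0,-0.0008],[0,0,-0.0008]], turn=[0,0,0,0])

```text
time_s: 18.65
position: [0.5934, -0.2593, 0.2966]
orientation: [-3.141, 0.002, 1.564]
ft_force: [-1.5, -9.7, -11.8]
opening: 0.13
grip_force: 39.3
```

step_arm(dp=[[0,0,-0.001],[0,0,-0.001],[0,0,-0.001]], turn=[0,0,0])

```text
time_s: 18.95
position: [0.5934, -0.2593, 0.2968]
orientation: [-3.14, 0.002, 1.564]
ft_force: [2.1, -13.3, -16.5]
opening: 0.134
grip_force: 39.4
```

step_arm(dp=[[0,0,0.003],[0,0,0.006],[0,0,0.0075],[0,0,0.0075]], turn=[0,0,0,0])

```text
time_s: 19.35
position: [0.5935, -0.2584, 0.2933]
orientation: [-3.141, 0.0, 1.564]
ft_force: [-9.2, 3.4, 6.3]
opening: 0.13
grip_force: 42.8
```

step_arm(dp=[[0,0,0],[0,0,0],[0,0,0],[0,0,0],[0,0,0],[0,0,-0.03],[0,0,-0.08],[0,0,-0.14],[0,0,-0.18],[0,0,-0.18]], turn=[0,0,0,0,0,0,0,0,0,0], claw=50)

```text
time_s: 20.35
position: [0.5936, -0.2584, 0.4416]
orientation: [3.135, 0.003, 1.565]
ft_force: [-0.1, 0.0, -0.0]
opening: 0.584
grip_force: 0.0
```

```bash
python3 - <<'E'
from h import *
s,im=snap('wrist','wrist5.png'); print(s['time_s'],s['position'],s['orientation'],s['ft_force'])
c=cam('wrist',s); st=np.array([.612,-.162,0]); Rz=R.from_euler('z',-.006).as_matrix()
P=lambda x,y,z: proj(c,st+Rz@np.array([x,y,z])/1000)
g=cv2.cvtColor(im,cv2.COLOR_RGB2GRAY)
for a in (0,.035,.1,.2): 
  print(a,'pad',P(34,-187+90*np.cos(a),105+90*np.sin(a)),'tab',P(-16,-187+90*np.cos(a),105+90*np.sin(a)), 'lid end',P(10,-187+118*np.cos(a),105+118*np.sin(a)))
m=(g<35).astype(np.uint8); m[300:]=0
n,l,t,ce=cv2.connectedComponentsWithStats(m)
for i in range(1,n):
  if t[i,4]>80: print(t[i],ce[i])
_,im=snap('side','side3.png'); c=cam('side'); h=cv2.cvtColor(im,cv2.COLOR_RGB2GRAY)
for a in (0,.035,.15,.85): print('side',a,P(34,-187+90*np.cos(a),105+90*np.sin(a)))
print(h[180:215:2,185:225:3])
E
```

```text
20.35 [ 0.59363487 -0.25835254  0.44156099] [3.13487379 0.00318363 1.56450919] [-0.10158724  0.01983435 -0.01736101]
0 pad [306.51252942 171.21331728] tab [252.98523309 171.27476823] lid end [281.55885941 141.23820445]
0.035 pad [307.04674105 172.05513046] tab [253.00120134 172.11808286] lid end [281.95410145 141.98327198]
0.1 pad [308.04940315 173.97181753] tab [253.03167614 174.03800321] lid end [282.70347028 143.85335706]
0.2 pad [309.60865844 177.84460475] tab [253.08040343 177.91696863] lid end [283.88875344 148.03496375]
[   0    0   25   89 1057] [ 8.25070956 40.73699149]
[ 464    6   48  100 2007] [483.65122073  60.42700548]
[191 134  22  15 273] [203.02197802 141.3992674 ]
[383 143  20  26 148] [388.58783784 153.77027027]
[ 394  146  118   86 1839] [476.25176726 179.24959217]
[390 149  23  23 200] [398.12 157.95]
[240 156  23  36 754] [250.83952255 172.27453581]
[291 157  27  28 602] [304.06976744 170.49833887]
[402 156  21  16 253] [411.54545455 163.80632411]
[  64  238  135   62 2608] [159.07745399 280.6077454 ]
[ 309  238  136   62 2631] [348.82174078 280.81527936]
side 0
[... 506 characters left out ...]
4 117 120  95  95  96  94  98  96  96  95  97 133]
 [183 172 141 120  95  96  94  94  94  68  76  98 140 137]
 [182 183 182 164  95  93  94  92  43  32  41 101 167 117]
 [182 183 182 168  96  96  96  87  38  34  35 145 168  92]
 [184 183 185 164 105  93  96  94  39  35  48 162 168  81]
 [182 181 181 173 167 153 125  97 113  88 149 169 167  81]
 [115 125 142 171 176 175 169 155 168 169 169 170 164  81]
 [ 39  50  48  60  74  85 115 122 134 156 166 167 132  79]
 [ 44  40  42  44  41  44  46  47  49  60  71  87  94  75]
 [ 42  40  43  43  44  45  45  39  45  43  56  66  85  71]
 [ 41  44  42  42  43  41  42  38  44  38  54  62  77  68]
 [ 42  40  43  40  38  40  42  44  45  46 113  60  71  86]]
```

The pad appears within 3 px of its shut position in both views: the lid stayed down.

```bash
python3 -c "
from bench import env
print(env.sign_off())"
```

```text
the job is handed in; nothing more can be done
None
```

I finished all the steps and handed the job in at about 20 s, but hand-in returned no verdict. The carton is home against the stop and fence, the stick lies flat clear of the station, and the lid is shut, with its catch holding a tug of about 16 N.

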